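# Square a printed tile into the registration corner and clamp it

### The job

Slide the printed blue-edged tile across the bench, keeping it flat on the surface, until it sits snug and square against both stops of the black registration corner (long edge along the long stop). Then fold the red-handled clamp all the way down onto it, leaving the tile home against both stops. Leave everything else on the bench where it is.

Things in the scene. Friction and masses are not known exactly. Their poses are not given: they have to be found in the camera images.
- tile: the printed ceramic tile: blue slab with a white, orange and yellow picture on top, 100 mm (its x) x 140 mm (its y) x 12 mm thick, about 0.4 kg, lying flat and loose on the bench. Origin: centre of its underside. Too wide for the gripper: it is to be slid.
- jig: registration corner screwed to the bench. Origin (bench height): where the centre of the tile's underside lies when the tile is home; its axes are then parallel to the tile's, either way round. Stops stand along its +x and +y sides, -x and -y are open. The green and white marking between them is flat; the white rectangle is the tile's place.
- long_stop (a point): middle of the long black stop's inner face, at bench height: x = +50, y = 0 mm of the jig, axes as the jig's. The stop runs along the jig's y from -82 to +82 mm, is 14 mm thick and 18 mm high.
- short_stop (a point): middle of the short black stop's inner face, at bench height: x = 0, y = +70 mm of the jig, axes as the jig's. The stop runs along the jig's x from -64 to +50 mm, is 12 mm thick and 18 mm high.
- clamp (a joint): angle of the hold-down clamp's arm, rad: 1.3 to 1.75 = standing up (open), pi/2 = vertical, 0 = level, folded down with its rubber foot just resting on a seated tile. The hinge is stiff: the arm stays where it is left (about 2 N at the grip moves it).
- clamp_pivot (a point): centre of the clamp's hinge, 34 mm above the bench, at x = 15, y = 108 mm of the jig, axes as the jig's; its steel post is 44 mm high. The hinge line is the jig's x; at 0 the arm points to the jig's -y, over the tile.
- clamp_grip (a point): centre of the clamp's red grip (20 wide, 14 thick, 45 mm long), 102.5 mm from the hinge along the arm; moves with the arm. The rest of the arm is a steel bar 16 wide (jig's x) and 10 mm thick; a rubber foot 18 mm across, 70 mm from the hinge, reaches 22 mm below the arm's centreline.
- spare_tile: spare blank tile, plain white, 100 x 140 x 12 mm, lying flat; a bystander. Origin: centre of its underside.
- mug: white ceramic mug, 82 mm across, 95 mm tall; a bystander. Origin: centre of its underside.
- ink_jar: jar with black cap and blue label, 64 mm across, 85 mm tall; a bystander. Origin: centre of its underside.
- tape: yellow tape roll lying flat, 96 mm across, 25 mm tall; a bystander. Origin: centre of its underside.
- dye_can: can with red label, 60 mm across, 75 mm tall; a bystander. Origin: centre of its underside.
- squeegee: wooden screen-printing squeegee lying flat, about 65 x 160 x 22 mm; a bystander. Origin: centre of its underside.
- brush: hand brush lying flat, handle towards its -x; a bystander
Mind the look-alikes: they are no part of the job. Leave any orange or pink look-alike of the jig alone.

How it is judged:
By the outcome, as a careful person would: the job done as asked, in the order asked, and still so for the second after the job is handed in, with the robot touching nothing.
It also fails if it takes over 72 s, if anything falls off the work surface, if the arm or the gripper's body presses on something with over 40 N, if the wrist force passes 120 N, or if a joint passes its speed limit or range.

### The arm

A 6-joint arm with a two-finger parallel gripper is mounted at the origin on the work surface. World frame = base frame: x ahead of the robot, y to its left, z up, the work surface at z = 0. Lengths are in m, angles in rad, forces in N, time in s.
With the tool pointing down it reaches from about 0.25 to 0.85 m from the base axis. Payload 12.5 kg.
Tool frame: the origin (TCP) lies on the centre line of the jaws, within the pads' length; the fingertips stand 11 mm ahead of it and the grasp point (between the pads) lies 8 mm behind it; z points along the fingers, y is the line along which they close (so a half turn about z gives the same grasp; the last joint's range is limited). The gripper opens to 93 mm and grips with 3 to 60 N. Pads are 15 mm wide; open, the fingers measure 128 mm over their backs; the gripper's body (75 mm by 188 mm) begins 65 mm behind the grasp point.
Start: joints at [1.193, 0.351, 1.652, -0, 1.139, -0.085], TCP at [0.159, 0.527, 0.23] pointing down, gripper open.
Joint ranges: [-2.75, 2.75], [-0.79, 2.1], [0.01, 2.65], [-1.57, 4.71], [0.07, 3.14], [-2.87, 2.87]. Speed limits (rad/s): [2.22, 2.22, 2.79, 3.14, 3.14, 3.14].

### API

Orientations are given as a 3x3 rotation matrix whose columns are the frame's x, y, z axes.
In Python, from cell import r, snapshot, camera_model gives the robot as it stands.
- The arm moves only by the tool drive_tool, never from a script. Its argument "plan" is one flat list of numbers, 7 for each row, row after row: the turn, a rotation vector about the tool's x, y, z normalised to -1 to 1, where 1 is 360 degrees, then the shift along the tool's x, y, z normalised to -1 to 1, where 1 is 600 mm, then the closure, from -1 (fully open) to 1 (shut), so that 0 is half open. In form: [wx, wy, wz, dx, dy, dz, gripper, wx, wy, wz, dx, dy, dz, gripper, ...]. A call has 1 to 12 rows; each row shifts and turns the commanded pose from where the row before left it, along the tool's axes as they then stand; what a row does not reach is not made up. A row lasts 1/12 s, in which the tool goes at most 41.7 mm and 7.16 degrees, less where a joint would pass 70% of its speed; a pose out of reach is approached as far as the arm can. A call with a number of a shift or a turn outside -1 to 1 is refused whole. A call with a gripper value outside its range is refused whole. The fingers move at their own pace and stop on an object; "squeeze" is the grip in N (left out, the last holds). Time passes only in rows, so rows that do not move let the fingers close. It gives the time, the measured TCP pose, the force, the opening and the grip force at its end, in the units of the state.
- r.observe(): the state, without advancing time (a new reading comes with each control period).
- snapshot(name): name is "scene" or "side" or "wrist"; returns (picture, depth): 384x512x3 uint8, red, green, blue; 384x512 float32, m along the optical axis (not along the pixel's ray), 0 where there is no reading.
- camera_model(name): a dict with "fx", "fy", "cx", "cy" (pixels), "extrinsics" (4x4, takes a point from camera to world coordinates). Camera axes: x right, y down, z forward; pixel columns grow to the right and rows downward; lengths in m; the calibration is good to about 2 mm. The wrist camera is an equidistant fisheye: a pixel r from the principal point sees the ray r / f radians off the axis. A picture is of the moment at which its call begins: read the wrist's pose just before it. camera_model takes no time and is no camera call; for the wrist camera it gives the pose at the moment of the call.
- r.finish_job(): hands the job in; it is judged then, once.
The state is a dict: "time": time; "q": joint angles; "joint_velocities": joint speeds; "tau": joint torques, N m; "tcp_pos": TCP position; "eef_rot": TCP orientation; "force": force on the tool from outside, world axes, zero at the start; "ft_torque": the same for the moment, N m; "grip_width": finger opening in m; "grip_force": force on a finger pad.
Only numpy, scipy, OpenCV 4.12 (cv2) and the standard library are available. Lean on these libraries where they do the work, as an engineer would, in place of code of your own. Each camera call takes 0.05 s, during which the arm holds its last target. There are 200 camera calls.

## Working session

There is one attempt and no reset: what is moved stays moved. The work goes in short steps, Python scripts to look and compute and a tool call to move; the robot and the scene stay as the last step left them, time stands still between calls to the robot, and variables do not carry over. Pictures are saved under pics/ and viewed, at most 10 in all, crops included, and the job is handed in when it is done.

Besides the shell and the picture viewer there is one more tool, called in YAML: its name, and indented under it one key for each argument. drive_tool: Moves the arm, as the interface text tells. Its arguments: {"type":"object","properties":{"plan":{"type":"array","items":{"type":"number","minimum":-1,"maximum":1}},"squeeze":{"type":"number"}},"required":["plan"]}

```bash
mkdir -p pics; ls
python3 - <<'E'
from cell import r,snapshot,camera_model
import cv2,numpy as np
for n in("scene","side","wrist"):
    p,d=snapshot(n); np.savez(f"pics/{n}0.npz",p=p,d=d,**{k:np.array(v) for k,v in camera_model(n).items() if not isinstance(v,str)})
    cv2.imwrite(f"pics/{n}0.png",p[...,::-1])
    m=camera_model(n); print(n,m["fx"],m["cx"],m["cy"],np.round(m["extrinsics"],3).tolist())
a=[cv2.imread(f"pics/{n}0.png") for n in("scene","side")]
cv2.imwrite("pics/a0.png",cv2.resize(np.vstack(a),(800,1200))[:,:])
E
```

```text
pics
scene 418.8831303983949 251.92323780409646 191.01072104809234 [[0.886, 0.386, -0.258, 0.892], [0.464, -0.723, 0.512, -0.722], [0.011, -0.573, -0.819, 1.112], [0.0, 0.0, 0.0, 1.0]]
side 428.4598317161033 249.22078117723544 186.5104170842953 [[0.99, -0.085, 0.11, 0.384], [-0.139, -0.537, 0.832, -1.175], [-0.011, -0.839, -0.544, 0.811], [0.0, 0.0, 0.0, 1.0]]
wrist 297.3186396354542 252.36992344626813 192.57313508046326 [[0.289, 0.915, 0.282, 0.08], [0.957, -0.276, -0.085, 0.549], [-0.0, 0.294, -0.956, 0.384], [0.0, 0.0, 0.0, 1.0]]
```

View pics/scene0.png

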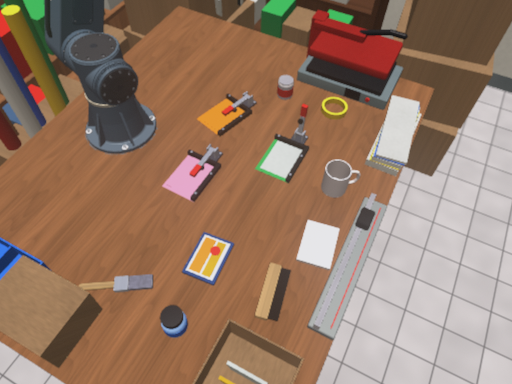

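View pics/side0.png

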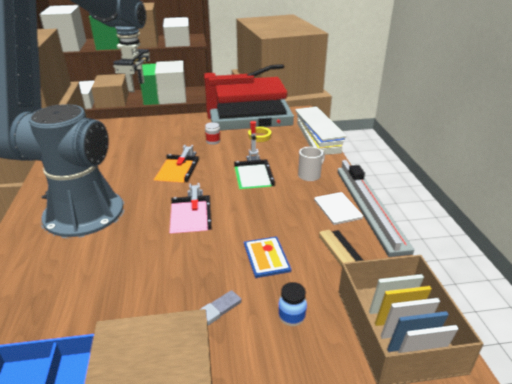

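The scene view shows the tile at about (208,258). The green and white jig is at (282,158) with its clamp up, grip at (305,110). The long stop is on the jig's right and the short stop towards the clamp. The orange and pink jigs at (225,115) and (192,175) are decoys.

```bash
cat > h.py <<'E'
import numpy as np,cv2
def load(n):
    z=np.load(f"pics/{n}.npz"); return z
def plane(z,uv,h,fish=False):
    uv=np.asarray(uv,float).reshape(-1,2); x=(uv[:,0]-z["cx"])/z["fx"]; y=(uv[:,1]-z["cy"])/z["fy"]
    if fish:
        t=np.hypot(x,y)+1e-9; d=np.c_[x/t*np.sin(t),y/t*np.sin(t),np.cos(t)]
    else: d=np.c_[x,y,np.ones(len(x))]
    E=z["extrinsics"]; d=d@E[:3,:3].T; o=E[:3,3]
    return (o+d*((h-o[2])/d[:,2])[:,None])[:,:2]
def blob(mask,near,minA=15):
    n,l,s,c=cv2.connectedComponentsWithStats(mask.astype(np.uint8))
    k=[i for i in range(1,n) if s[i,4]>=minA]; i=min(k,key=lambda i:np.hypot(*(c[i]-near)))
    return (l==i).astype(np.uint8)
def rect(z,m,h,fish=False):
    c=max(cv2.findContours(m,cv2.RETR_EXTERNAL,cv2.CHAIN_APPROX_NONE)[0],key=len)
    (cx,cy),(w,hh),a=cv2.minAreaRect((plane(z,c,h,fish)*1000).astype(np.float32))
    if w>hh: w,hh,a=hh,w,a+90   # a = direction of short side
    return np.round([cx,cy,w,hh,(a+90)%180-90],1)
E
python3 - <<'E'
from h import *
for n,pt,pj,pg in(("scene0",(208,258),(282,158),(305,110)),("side0",(267,256),(254,176),(253,128))):
    z=load(n); p=z["p"]; hsv=cv2.cvtColor(p,cv2.COLOR_RGB2HSV); H,S,V=[hsv[...,i].astype(int) for i in range(3)]
    blue=(H>100)&(H<130)&(S>120)
    m=blob(cv2.morphologyEx((blue).astype(np.uint8),cv2.MORPH_CLOSE,np.ones((3,3))),pt,60); print(n,"tile",rect(z,m,.012))
    g=((H>45)&(H<80)&(S>100)&(V>60))
    m=blob(g,pj,40); print("green",m.sum(),rect(z,m,0))
    w=(S<50)&(V>150); m=blob(w,pj,100); print("white",m.sum(),rect(z,m,0))
    red=((H<8)|(H>172))&(S>140)&(V>80); m=blob(red,pg,10); ys,xs=np.nonzero(m); uv=(xs.mean(),ys.mean()); d=np.median(z["d"][m>0])
    q=np.linalg.inv(np.eye(3))@[(uv[0]-z["cx"])/z["fx"]*d,(uv[1]-z["cy"])/z["fy"]*d,d]; print("grip",m.sum(),np.round(z["extrinsics"][:3,:3]@q+z["extrinsics"][:3,3],3))
z=load("scene0"); cv2.imwrite("pics/c1.png",cv2.resize(z["p"][90:200,230:340,::-1],(600,600),interpolation=cv2.INTER_NEAREST))
E
```

```text
scene0 tile [ 542.4 -300.5   95.4  135.4    5. ]
green 176 [528.5 112.   92.1 182.8  35.4]
white 884 [5.671e+02 1.413e+02 9.630e+01 1.413e+02 4.000e-01]
grip 76 [0.587 0.248 0.147]
side0 tile [ 515.9 -328.5   82.3  163.3   40.8]
green 109 [533.2 112.1  91.5 188.8  34.4]
white 574 [ 5.745e+02  1.421e+02  1.017e+02  1.425e+02 -2.000e-01]
grip 50 [0.589 0.249 0.143]
```

View pics/c1.png

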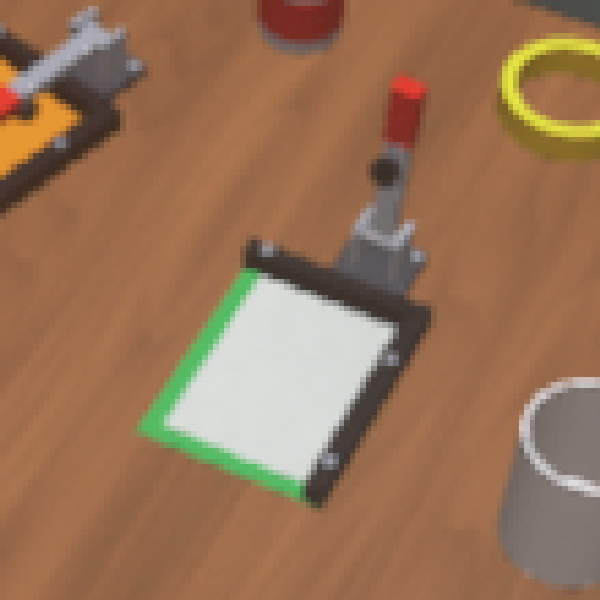

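The crop shows the jig's green edge on its open left and bottom sides, the black long stop on its right, the short stop at the top, and the clamp standing up. The jig's axes match the world axes, with its centre at about (0.571, 0.142) and the tile at (0.542, -0.30, 5°). Next I check the clearances.

Run:
```python
from h import *
from cell import r
z=load("scene0"); s=load("side0")
for n,uv,h in(("jar cap",(172,313),.085),("squeegee L top",(270,265),.022),("squeegee L bot",(257,316),.022),("pink stop end",(195,195),.018),("pink stop corner",(221,160),.018),("spare L",(310,222),.012),("spareLb",(298,260),.012),("mug base",(330,190),0),("jig stop end outer",(230+322/600*110,90+500/600*110),.018),("stop corner outer",(230+432/600*110,90+312/600*110),.018),("short left end",(230+248/600*110,90+240/600*110),.018)): print(n,np.round(plane(z,uv,h),3))
o=r.observe(); print(np.round(o["eef_rot"],3).tolist(),o["grip_width"],o["time"],o["force"])
hsv=cv2.cvtColor(s["p"],cv2.COLOR_RGB2HSV);H,S,V=[hsv[...,i].astype(int) for i in range(3)]
m=((H>100)&(H<130)&(S>120)).astype(np.uint8); m[:230]=0;m[278:]=0;m[:,:240]=0;m[:,295:]=0
print("tile side",rect(s,m,.012))
```

```text
jar cap [[ 0.566 -0.501]]
squeegee L top [[ 0.713 -0.243]]
squeegee L bot [[ 0.747 -0.39 ]]
pink stop end [[ 0.397 -0.137]]
pink stop corner [[0.398 0.025]]
spare L [[ 0.756 -0.053]]
spareLb [[ 0.776 -0.187]]
mug base [[0.765 0.096]]
jig stop end outer [[0.637 0.051]]
stop corner outer [[0.637 0.218]]
short left end [[0.508 0.218]]
[[-0.957, 0.289, -0.0], [0.289, 0.957, -0.001], [0.0, -0.001, -1.0]] 0.09322744425067199 0.15 [ 0.04186183 -0.23765802  0.78027793]
tile side [ 515.9 -328.5   82.3  163.3   40.8]
```

Clearances are fine: the jar's near edge is at y=-0.469 and the pink jig ends at x=0.40. First I turn the tool so the finger line lies along world x, then travel to behind the tile.

drive_tool:
  plan: [0, 0, 0.01694, 0, 0, 0, -0.3, 0, 0, 0.01694, 0, 0, 0, -0.3, 0, 0, 0.01694, 0, 0, 0, -0.3, 0, 0, 0.01694, 0, 0, 0, -0.3, 0, 0, 0.01694, 0, 0, 0, -0.3, 0, 0, 0.01694, 0, 0, 0, -0.3, 0, 0, 0.01694, 0, 0, 0, -0.3, 0, 0, 0.01694, 0, 0, 0, -0.3, 0, 0, 0.01694, 0, 0, 0, -0.3, 0, 0, 0.01694, 0, 0, 0, -0.3, 0, 0, 0.01694, 0, 0, 0, -0.3, 0, 0, 0.01694, 0, 0, 0, -0.3]
  squeeze: 10

```text
time: 1.15
tcp_pos: [0.1587, 0.5265, 0.2294]
eef_rot: [[0.004, 1.0, -0.0], [1.0, -0.004, -0.0], [-0.0, -0.0, -1.0]]
force: [-1.0, -0.0, -0.4]
grip_width: 0.0604
grip_force: 0.0
```

drive_tool:
  plan: [0, 0, 0, -0.0572, 0.0238, 0, -0.3, 0, 0, 0, -0.0572, 0.0238, 0, -0.3, 0, 0, 0, -0.0572, 0.0238, 0, -0.3, 0, 0, 0, -0.0572, 0.0238, 0, -0.3, 0, 0, 0, -0.0572, 0.0238, 0, -0.3, 0, 0, 0, -0.0572, 0.0238, 0, -0.3, 0, 0, 0, -0.0572, 0.0238, 0, -0.3, 0, 0, 0, -0.0572, 0.0238, 0, -0.3, 0, 0, 0, -0.0572, 0.0238, 0, -0.3]

```text
time: 1.9
tcp_pos: [0.2875, 0.2161, 0.2296]
eef_rot: [[-0.001, 1.0, 0.0], [1.0, 0.001, 0.0], [0.0, 0.0, -1.0]]
force: [0.7, 0.1, 0.1]
grip_width: 0.0603
grip_force: 0.0
```

drive_tool:
  plan: [0, 0, 0, -0.0572, 0.0238, 0, -0.3, 0, 0, 0, -0.0572, 0.0238, 0, -0.3, 0, 0, 0, -0.0572, 0.0238, 0, -0.3, 0, 0, 0, -0.0572, 0.0238, 0, -0.3, 0, 0, 0, -0.0572, 0.0238, 0, -0.3, 0, 0, 0, -0.0572, 0.0238, 0, -0.3, 0, 0, 0, -0.0572, 0.0238, 0, -0.3, 0, 0, 0, -0.0572, 0.0238, 0, -0.3, 0, 0, 0, -0.0572, 0.0238, 0, -0.3]

```text
time: 2.65
tcp_pos: [0.4164, -0.093, 0.2296]
eef_rot: [[-0.0, 1.0, -0.0], [1.0, 0.0, 0.0], [0.0, -0.0, -1.0]]
force: [0.3, 0.8, 1.1]
grip_width: 0.0607
grip_force: 0.0
```

drive_tool:
  plan: [0, 0, 0, -0.0572, 0.0238, 0, -0.3, 0, 0, 0, -0.0572, 0.0238, 0, -0.3, 0, 0, 0, -0.0572, 0.0238, 0, -0.3, 0, 0, 0, -0.0572, 0.0238, 0, -0.3, 0, 0, 0, -0.0572, 0.0238, 0, -0.3, 0, 0, 0, -0.0572, 0.0238, 0, -0.3, 0, 0, 0, -0.0572, 0.0238, 0, -0.3, 0, 0, 0, 0, 0, 0, -0.3, 0, 0, 0, 0, 0, 0, -0.3]

```text
time: 3.4
tcp_pos: [0.5162, -0.3322, 0.2286]
eef_rot: [[0.001, 1.0, -0.001], [1.0, -0.001, 0.001], [0.001, -0.001, -1.0]]
force: [-0.4, -0.5, 0.5]
grip_width: 0.0605
grip_force: 0.0
```

```bash
cat > look.py <<'E'
from h import *
from cell import r,snapshot,camera_model
def look(tag,n="wrist"):
    m=camera_model(n); p,d=snapshot(n)
    np.savez(f"pics/{tag}.npz",p=p,d=d,**{k:np.array(v) for k,v in m.items() if not isinstance(v,str)})
    cv2.imwrite(f"pics/{tag}.png",p[...,::-1]); return load(tag)
def tile(z,fish=True,cut=None):
    hsv=cv2.cvtColor(z["p"],cv2.COLOR_RGB2HSV);H,S,V=[hsv[...,i].astype(int) for i in range(3)]
    m=((H>100)&(H<130)&(S>120)).astype(np.uint8)
    n,l,s,c=cv2.connectedComponentsWithStats(m)
    for i in np.argsort(-s[1:,4])[:3]+1: print("blue",s[i],rect(z,(l==i).astype(np.uint8),.012,fish))
E
python3 - <<'E'
from look import *
tile(look("w1"))
E
```

```text
blue [ 231   86   85  113 1811] [ 544.1 -299.1   98.8  138.6    5. ]
blue [267 266  46  28 747] [ 573.1 -500.4   48.7   70.3   89.6]
blue [280 289  25   5  60] [ 576.8 -521.2    7.2   37.1  -88.7]
```

View pics/w1.png

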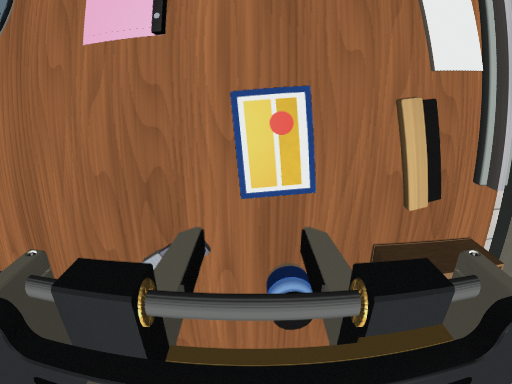

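The wrist view shows the tile at px (275,142), the jar at (290,285) under the tool, and a brush tip near (175,250) by the left finger.

Run:
```python
from h import *
z=load("scene0")
for uv in((152,274),(153,288),(114,277)): print(np.round(plane(z,uv,.02),3))
z=load("w1"); print(np.round(plane(z,(205,247),.02,True),3))
```

```text
[[ 0.434 -0.421]]
[[ 0.461 -0.453]]
[[ 0.347 -0.477]]
[[ 0.451 -0.441]]
```

drive_tool:
  plan: [0, 0, 0, -0.0583, 0.025, 0, -0.3, 0, 0, 0, -0.0583, 0.025, 0, -0.3, 0, 0, 0, 0, 0, 0.06, -0.3, 0, 0, 0, 0, 0, 0.06, -0.3, 0, 0, 0, 0, 0, 0.06, -0.3, 0, 0, 0, 0, 0, 0.06, -0.3, 0, 0, 0, 0, 0, 0.06, -0.3, 0, 0, 0, 0, 0, 0.03, -0.3, 0, 0, 0, 0, 0, 0.024, -0.3, 0, 0, 0, 0, 0, 0, -0.3]

```text
time: 4.28
tcp_pos: [0.5454, -0.3992, 0.0148]
eef_rot: [[-0.002, 1.0, -0.003], [1.0, 0.002, 0.003], [0.003, -0.003, -1.0]]
force: [-0.6, -0.5, 0.7]
grip_width: 0.0602
grip_force: 0.0
```

drive_tool:
  plan: [0, 0, 0, 0.015, 0, 0, -0.3, 0, 0, 0, 0.015, 0, 0, -0.3, 0, 0, 0, 0.015, 0, 0, -0.3, 0, 0, 0, 0.02, 0, 0, -0.3, 0, 0, 0, 0.02, 0, 0, -0.3, 0, 0, 0, 0.02, 0, 0, -0.3, 0, 0, 0, 0.02, 0, 0, -0.3, 0, 0, 0, 0.02, 0, 0, -0.3, 0, 0, 0, 0.02, 0, 0, -0.3, 0, 0, 0, 0.015, 0, 0, -0.3, 0, 0, 0, 0.01, 0, 0, -0.3]

```text
time: 5.2
tcp_pos: [0.5469, -0.2861, 0.0181]
eef_rot: [[-0.002, 1.0, 0.001], [1.0, 0.002, -0.001], [-0.001, 0.001, -1.0]]
force: [-0.1, -5.4, 4.1]
grip_width: 0.0607
grip_force: 2.6
```

Run:
```python
from look import *
tile(look("w2")); print(r.observe()["tcp_pos"])
```

```text
blue [ 167    0  182  231 7117] [ 5.502e+02 -2.098e+02  9.860e+01  1.350e+02  1.000e-01]
blue [162 356   3   3   3] [ 474.7 -394.     0.     2.7   28.6]
blue [39  3  2  2  2] [ 409.  -125.7    0.     1.   -59.5]
[ 0.54664099 -0.28524259  0.01774257]
```

View pics/w2.png

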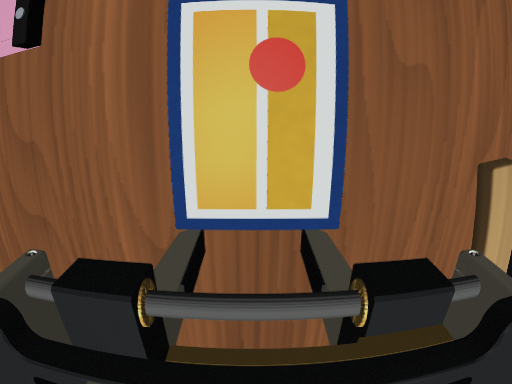

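The tile is flush on both fingers and square at x=0.550. I continue the push, drifting slightly in +x.

drive_tool:
  plan: [0, 0, 0, 0.015, 0.0005, 0.002, -0.3, 0, 0, 0, 0.02, 0.0011, 0.002, -0.3, 0, 0, 0, 0.025, 0.0011, 0, -0.3, 0, 0, 0, 0.025, 0.0011, 0, -0.3, 0, 0, 0, 0.025, 0.0011, 0, -0.3, 0, 0, 0, 0.025, 0.0011, 0, -0.3, 0, 0, 0, 0.025, 0.0011, 0, -0.3, 0, 0, 0, 0.025, 0.0011, 0, -0.3, 0, 0, 0, 0.025, 0.0011, 0, -0.3, 0, 0, 0, 0.025, 0.0011, 0, -0.3, 0, 0, 0, 0.025, 0.0011, 0, -0.3, 0, 0, 0, 0.025, 0.0011, 0, -0.3]

```text
time: 6.25
tcp_pos: [0.5536, -0.1151, 0.0149]
eef_rot: [[-0.001, 1.0, -0.0], [1.0, 0.001, -0.0], [-0.0, -0.0, -1.0]]
force: [-0.4, -6.6, 4.3]
grip_width: 0.0605
grip_force: 2.6
```

drive_tool:
  plan: [0, 0, 0, 0.025, 0.0011, 0, -0.3, 0, 0, 0, 0.025, 0.0011, 0, -0.3, 0, 0, 0, 0.025, 0.0011, 0, -0.3, 0, 0, 0, 0.025, 0.0011, 0, -0.3, 0, 0, 0, 0.025, 0.0011, 0, -0.3, 0, 0, 0, 0.025, 0.0011, 0, -0.3, 0, 0, 0, 0.02, 0.0011, 0, -0.3, 0, 0, 0, 0.015, 0.0011, 0, -0.3, 0, 0, 0, 0.01, 0.0005, 0, -0.3, 0, 0, 0, 0.005, 0, 0, -0.3]

```text
time: 7.08
tcp_pos: [0.5591, 0.0046, 0.0148]
eef_rot: [[-0.001, 1.0, -0.0], [1.0, 0.001, 0.0], [0.0, -0.0, -1.0]]
force: [-0.0, -4.3, 3.8]
grip_width: 0.0606
grip_force: 2.4
```

Run:
```python
from look import *
tile(look("w3")); print(r.observe()["tcp_pos"])
```

```text
blue [ 166    0  184  233 7236] [5.624e+02 8.050e+01 9.850e+01 1.336e+02 1.000e-01]
blue [369 123   2   3   3] [ 6.243e+02  7.750e+01  3.000e-01  1.300e+00 -2.530e+01]
blue [369  83   2   1   2] [ 6.232e+02  1.005e+02  0.000e+00  6.000e-01 -8.460e+01]
[0.55902948 0.00478657 0.01466822]
```

View pics/w3.png

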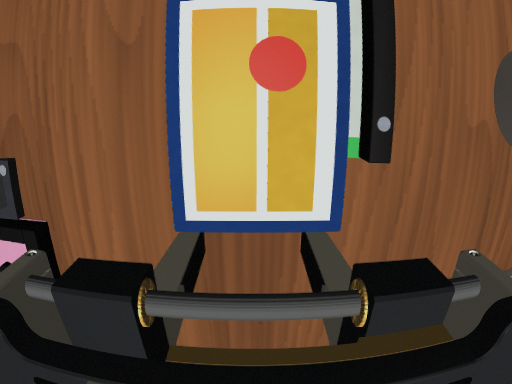

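The tile is square with a strip of white and green visible on its right, between it and the long stop (inner edge near column 360, stop end near row 162). I measure that gap and the stop's direction.

Run:
```python
from look import *
z=load("w3"); g=cv2.cvtColor(z["p"],cv2.COLOR_RGB2GRAY).astype(int)
for v in(20,50,80,110,130):
    row=g[v,340:420]; dark=np.where(row<45)[0]+340; dark=dark[dark>354]; 
    print(v,dark.min(),dark.max(),np.round(plane(z,[(dark.min()-.5,v),(dark.max()+.5,v)],.018,True),4).tolist())
print(np.round(plane(z,[(365,160),(391,161)],.018,True),4))
```

```text
20 362 394 [[0.6165, 0.1343], [0.6363, 0.1376]]
50 363 395 [[0.6167, 0.1174], [0.6364, 0.1201]]
80 363 395 [[0.6167, 0.1011], [0.6364, 0.1032]]
110 362 393 [[0.6167, 0.0851], [0.6358, 0.0866]]
130 361 392 [[0.6166, 0.0744], [0.6359, 0.0755]]
[[0.6205 0.0583]
 [0.6366 0.0582]]
```

drive_tool:
  plan: [0, 0, 0, 0.015, 0, 0, -0.3, 0, 0, 0, 0.015, 0, 0, -0.3, 0, 0, 0, 0.015, 0, 0, -0.3, 0, 0, 0, 0.015, 0, 0, -0.3, 0, 0, 0, 0.01, 0, 0, -0.3, 0, 0, 0, 0.005, 0, 0, -0.3, 0, 0, 0, 0.004, 0, 0, -0.3, 0, 0, 0, 0.004, 0, 0, -0.3]

```text
time: 7.8
tcp_pos: [0.559, 0.054, 0.0146]
eef_rot: [[-0.001, 1.0, -0.001], [1.0, 0.001, 0.0], [0.0, -0.001, -1.0]]
force: [0.9, -2.1, -0.3]
grip_width: 0.0606
grip_force: 0.7
```

drive_tool:
  plan: [0, 0, 0, 0.003, 0, 0, -0.3, 0, 0, 0, 0.003, 0, 0, -0.3]

```text
time: 7.97
tcp_pos: [0.5591, 0.0574, 0.0147]
eef_rot: [[-0.0, 1.0, -0.0], [1.0, 0.0, 0.0], [0.0, -0.0, -1.0]]
force: [0.5, -1.4, -1.2]
grip_width: 0.0603
grip_force: 0.7
```

drive_tool:
  plan: [0, 0, 0, 0.003, 0, 0, -0.3, 0, 0, 0, 0.003, 0, 0, -0.3]

```text
time: 8.13
tcp_pos: [0.5591, 0.0607, 0.0148]
eef_rot: [[-0.001, 1.0, -0.0], [1.0, 0.001, -0.001], [-0.001, -0.0, -1.0]]
force: [-2.2, -18.6, 1.5]
grip_width: 0.0602
grip_force: 9.7
```

The tile has met the short stop (about 19 N). Before moving to its -x side, I check the orange jig's position.

Run:
```python
from h import *
z=load("scene0")
print(np.round(plane(z,[(251.6,112),(230,90+205/600*110),(255,103)],.018),3))
```

```text
[[0.383 0.275]
 [0.351 0.169]
 [0.372 0.323]]
```

drive_tool:
  plan: [0, 0, 0, -0.01, 0, 0, -0.3, 0, 0, 0, -0.04, 0, 0, -0.3, 0, 0, 0, 0, 0, -0.06, -0.3, 0, 0, 0, 0, 0, -0.06, -0.3, 0, 0, 0, 0, 0, -0.06, -0.3, 0, 0, 0, 0, 0, -0.06, -0.3]

```text
time: 8.63
tcp_pos: [0.559, 0.0308, 0.1606]
eef_rot: [[-0.0, 1.0, 0.0], [1.0, 0.0, 0.0], [0.0, 0.0, -1.0]]
force: [-0.3, 0.8, 1.2]
grip_width: 0.0604
grip_force: 0.0
```

drive_tool:
  plan: [0, 0, -0.01923, 0, 0, 0, -0.3, 0, 0, -0.01923, 0, 0, 0, -0.3, 0, 0, -0.01923, 0, 0, 0, -0.3, 0, 0, -0.01923, 0, 0, 0, -0.3, 0, 0, -0.01923, 0, 0, 0, -0.3, 0, 0, -0.01923, 0, 0, 0, -0.3, 0, 0, -0.01923, 0, 0, 0, -0.3, 0, 0, -0.01923, 0, 0, 0, -0.3, 0, 0, -0.01923, 0, 0, 0, -0.3, 0, 0, -0.01923, 0, 0, 0, -0.3, 0, 0, -0.01923, 0, 0, 0, -0.3, 0, 0, -0.01923, 0, 0, 0, -0.3]

```text
time: 9.63
tcp_pos: [0.5593, 0.0309, 0.159]
eef_rot: [[-0.993, 0.114, 0.0], [0.114, 0.993, 0.0], [-0.0, 0.0, -1.0]]
force: [0.6, 0.8, 0.6]
grip_width: 0.0604
grip_force: 0.0
```

drive_tool:
  plan: [0, 0, -0.01923, 0, 0, 0, -0.3, 0, 0, 0, 0.032, 0.045, 0, -0.3, 0, 0, 0, 0.032, 0.045, 0, -0.3, 0, 0, 0, 0.032, 0.045, 0, -0.3, 0, 0, 0, 0.032, 0.045, 0, -0.3, 0, 0, 0, 0, 0, 0, -0.3]

```text
time: 10.13
tcp_pos: [0.4795, 0.1419, 0.1589]
eef_rot: [[-1.0, -0.003, -0.001], [-0.003, 1.0, 0.001], [0.001, 0.001, -1.0]]
force: [0.6, 0.7, 0.0]
grip_width: 0.06
grip_force: 0.0
```

Run:
```python
from look import *
tile(look("w4")); print(r.observe()["tcp_pos"])
```

```text
blue [ 188  209  126   20 1257] [519.3 139.3  22.8 139.2   1.2]
blue [194 262 114  26 527] [593.2 139.9  36.5 139.7  -0.7]
blue [135  16   1   1   1] [296.1  17.4   0.    0.    0. ]
[0.48117413 0.1405167  0.15911107]
```

View pics/w4.png

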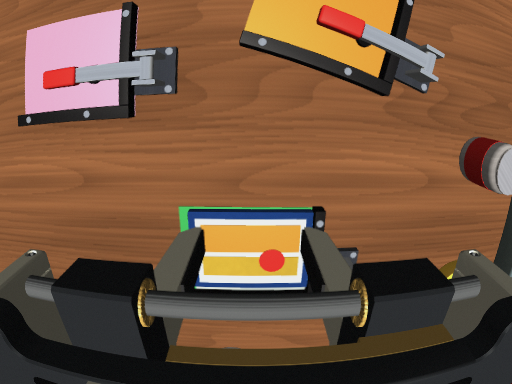

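The wrist view shows the tile against the short stop at the right, its near edge at row 209 with the green border still visible. I descend beside the -x edge and push +x.

drive_tool:
  plan: [0, 0, 0, 0, 0, 0.06, -0.3, 0, 0, 0, 0, 0, 0.06, -0.3, 0, 0, 0, 0, 0, 0.06, -0.3, 0, 0, 0, 0, 0, 0.04, -0.3, 0, 0, 0, 0, 0, 0.02, -0.3, 0, 0, 0, -0.014, 0, 0, -0.3, 0, 0, 0, -0.014, 0, 0, -0.3, 0, 0, 0, -0.01, 0, 0, -0.3, 0, 0, 0, -0.004, 0, 0, -0.3, 0, 0, 0, -0.003, 0, 0, -0.3]

```text
time: 11.02
tcp_pos: [0.5094, 0.1387, 0.0156]
eef_rot: [[-1.0, -0.0, -0.001], [-0.0, 1.0, -0.0], [0.001, -0.0, -1.0]]
force: [-6.6, -0.7, 5.3]
grip_width: 0.0606
grip_force: 3.2
```

drive_tool:
  plan: [0, 0, 0, -0.003, 0, 0, -0.3, 0, 0, 0, -0.003, 0, 0, -0.3]

```text
time: 11.18
tcp_pos: [0.5122, 0.1387, 0.0155]
eef_rot: [[-1.0, -0.001, -0.002], [-0.001, 1.0, -0.0], [0.002, -0.0, -1.0]]
force: [-6.8, -2.0, 5.6]
grip_width: 0.0605
grip_force: 3.5
```

drive_tool:
  plan: [0, 0, 0, -0.003, 0, 0, -0.3, 0, 0, 0, 0, 0, 0, -0.3]

```text
time: 11.35
tcp_pos: [0.5134, 0.1387, 0.0154]
eef_rot: [[-1.0, -0.001, -0.003], [-0.001, 1.0, -0.0], [0.003, -0.0, -1.0]]
force: [-9.9, -0.7, 7.6]
grip_width: 0.0609
grip_force: 4.7
```

drive_tool:
  plan: [0, 0, 0, -0.002, 0, 0, -0.3, 0, 0, 0, 0, 0, 0, -0.3]

```text
time: 11.52
tcp_pos: [0.5135, 0.1388, 0.0153]
eef_rot: [[-1.0, -0.001, -0.006], [-0.001, 1.0, -0.001], [0.006, -0.001, -1.0]]
force: [-14.4, -0.0, 11.8]
grip_width: 0.0602
grip_force: 7.3
```

drive_tool:
  plan: [0, 0, 0, -0.001, 0, 0, -0.3, 0, 0, 0, 0.01, 0, 0, -0.3, 0, 0, 0, 0.03, 0, 0, -0.3, 0, 0, 0, 0, 0, -0.06, -0.3, 0, 0, 0, 0, 0, -0.06, -0.3, 0, 0, 0, 0, 0, -0.06, -0.3, 0, 0, 0, 0, 0, -0.06, -0.3, 0, 0, 0, -0.037, -0.043, 0, -0.3, 0, 0, 0, -0.037, -0.043, 0, -0.3, 0, 0, 0, -0.037, -0.043, 0, -0.3, 0, 0, 0, -0.037, -0.043, 0, -0.3]

```text
time: 12.43
tcp_pos: [0.5827, 0.0345, 0.1601]
eef_rot: [[-1.0, -0.001, 0.003], [-0.001, 1.0, -0.0], [-0.003, -0.0, -1.0]]
force: [0.1, -0.5, -0.1]
grip_width: 0.0606
grip_force: 0.0
```

drive_tool:
  plan: [0, 0, 0.01923, 0, 0, 0, -0.3, 0, 0, 0.01923, 0, 0, 0, -0.3, 0, 0, 0.01923, 0, 0, 0, -0.3, 0, 0, 0.01923, 0, 0, 0, -0.3, 0, 0, 0.01923, 0, 0, 0, -0.3, 0, 0, 0.01923, 0, 0, 0, -0.3, 0, 0, 0.01923, 0, 0, 0, -0.3, 0, 0, 0.01923, 0, 0, 0, -0.3, 0, 0, 0.01923, 0, 0, 0, -0.3, 0, 0, 0.01923, 0, 0, 0, -0.3, 0, 0, 0.01923, 0, 0, 0, -0.3, 0, 0, 0.01923, 0, 0, 0, -0.3]

```text
time: 13.43
tcp_pos: [0.5818, 0.0357, 0.1597]
eef_rot: [[-0.115, 0.993, 0.002], [0.993, 0.115, -0.0], [-0.0, 0.002, -1.0]]
force: [0.8, -0.7, -0.9]
grip_width: 0.0605
grip_force: 0.0
```

drive_tool:
  plan: [0, 0, 0.01923, 0, 0, 0, -0.3, 0, 0, 0, 0, 0, 0, -0.3, 0, 0, 0, 0, 0, 0, -0.3]

```text
time: 13.68
tcp_pos: [0.5817, 0.0357, 0.1594]
eef_rot: [[-0.005, 1.0, 0.001], [1.0, 0.005, -0.0], [-0.0, 0.001, -1.0]]
force: [0.3, -0.5, 0.3]
grip_width: 0.0606
grip_force: 0.0
```

Run:
```python
from look import *
z=look("w5"); tile(z); print(r.observe()["tcp_pos"])
cv2.imwrite("pics/w5c.png",cv2.resize(z["p"][0:260,100:440,::-1],(784,600),interpolation=cv2.INTER_CUBIC))
```

```text
blue [ 195   16  100  136 3040] [573.5 139.3  99.9 139.8   0. ]
blue [493   0   9  17  88] [901.2 280.   13.3  22.9  11.3]
blue [504  17   3   1   3] [918.8 271.2   0.    4.8 -73. ]
[0.5816113  0.03570263 0.15930891]
```

View pics/w5c.png

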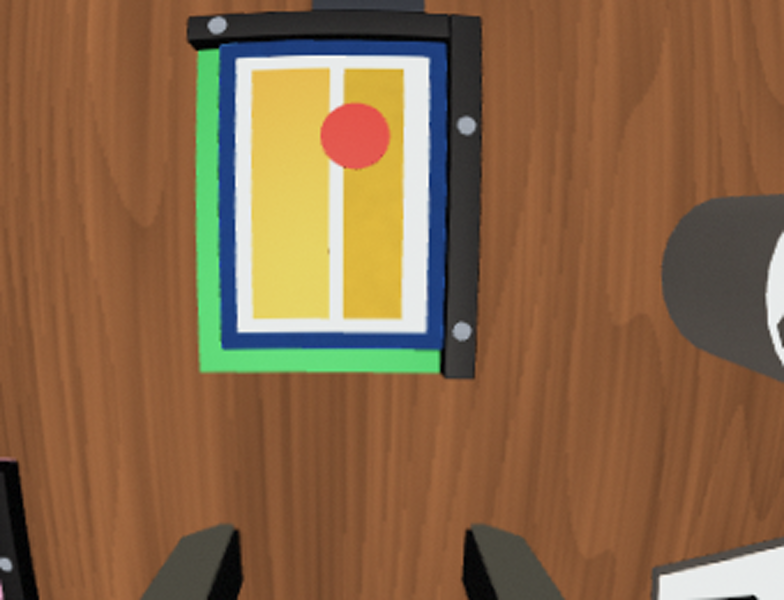

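The tile sits against both stops with no gap visible. I give it one more gentle +y nudge to confirm.

drive_tool:
  plan: [0, 0, 0, 0, -0.0137, 0.04, -0.3, 0, 0, 0, 0, 0, 0.06, -0.3, 0, 0, 0, 0, 0, 0.06, -0.3, 0, 0, 0, 0, 0, 0.05, -0.3, 0, 0, 0, 0, 0, 0.03, -0.3, 0, 0, 0, 0.015, 0, 0, -0.3, 0, 0, 0, 0.015, 0, 0, -0.3, 0, 0, 0, 0.008, 0, 0, -0.3, 0, 0, 0, 0.003, 0, 0, -0.3, 0, 0, 0, 0, 0, 0, -0.3]

```text
time: 14.57
tcp_pos: [0.5732, 0.0602, 0.0151]
eef_rot: [[-0.003, 1.0, 0.0], [1.0, 0.003, -0.001], [-0.001, 0.0, -1.0]]
force: [-0.6, -2.0, -0.6]
grip_width: 0.0604
grip_force: 0.8
```

drive_tool:
  plan: [0, 0, 0, 0.002, 0, 0, -0.3, 0, 0, 0, 0, 0, 0, -0.3]

```text
time: 14.73
tcp_pos: [0.5732, 0.0605, 0.0152]
eef_rot: [[-0.002, 1.0, 0.0], [1.0, 0.002, -0.001], [-0.001, 0.0, -1.0]]
force: [-0.5, -9.3, -1.0]
grip_width: 0.0605
grip_force: 4.7
```

drive_tool:
  plan: [0, 0, 0, 0.002, 0, 0, -0.3, 0, 0, 0, 0, 0, 0, -0.3, 0, 0, 0, -0.01, 0, 0, -0.3, 0, 0, 0, -0.03, 0, 0, -0.3, 0, 0, 0, 0, 0, -0.06, -0.3, 0, 0, 0, 0, 0, -0.06, -0.3, 0, 0, 0, 0, 0, -0.06, -0.3, 0, 0, 0, 0, 0, -0.06, -0.3, 0, 0, 0, 0, 0, -0.06, -0.3, 0, 0, 0, 0, 0, -0.06, -0.3, 0, 0, 0, 0.06, 0.0125, 0, -0.3, 0, 0, 0, 0.06, 0.0125, 0, -0.3]

```text
time: 15.73
tcp_pos: [0.5893, 0.1107, 0.2342]
eef_rot: [[0.001, 1.0, 0.006], [1.0, -0.001, 0.001], [0.001, 0.006, -1.0]]
force: [0.4, 0.5, -0.7]
grip_width: 0.0604
grip_force: 0.0
```

drive_tool:
  plan: [0, 0, 0, 0.04, 0, 0, -0.3, 0, 0, 0, 0, 0, 0, -0.3]

```text
time: 15.9
tcp_pos: [0.588, 0.1386, 0.2313]
eef_rot: [[-0.005, 1.0, 0.001], [1.0, 0.005, 0.001], [0.001, 0.001, -1.0]]
force: [-0.1, -0.3, 0.1]
grip_width: 0.0608
grip_force: 0.0
```

Run:
```python
from look import *
z=look("w6"); tile(z); print(r.observe()["tcp_pos"])
hsv=cv2.cvtColor(z["p"],cv2.COLOR_RGB2HSV);H,S,V=[hsv[...,i].astype(int) for i in range(3)]
red=((H<5)|(H>174))&(S>170)&(V>60)
n,l,s,c=cv2.connectedComponentsWithStats(red.astype(np.uint8))
for i in np.argsort(-s[1:,4])[:4]+1:
    m=l==i; ys,xs=np.nonzero(m); d=z["d"][m]; ok=d>0
    x=(xs-z["cx"])/z["fx"]; y=(ys-z["cy"])/z["fy"]; t=np.hypot(x,y)+1e-9
    P=np.c_[x/t*np.tan(t)*d,y/t*np.tan(t)*d,d][ok]@z["extrinsics"][:3,:3].T+z["extrinsics"][:3,3]
    print(s[i],np.round(P.min(0),3),np.round(np.median(P,0),3),np.round(P.max(0),3))
```

```text
blue [ 202  113   79  105 1791] [ 5.735e+02  1.398e+02  9.940e+01  1.387e+02 -2.000e-01]
blue [447   0  14 100 392] [882.4 326.7   9.3 153.1   6.2]
blue [92 91  3  3  3] [371.2 247.7   0.    4.2 -54.4]
[0.58792129 0.13659148 0.23108775]
[241  52  26  25 566] [ 0.577  0.245 -0.001] [0.589 0.252 0.157] [0.6   0.289 0.16 ]
[ 44  97  18  33 401] [0.3   0.203 0.031] [0.317 0.225 0.04 ] [0.33  0.248 0.042]
[468 206   1   3   3] [0.931 0.084 0.021] [0.932 0.086 0.023] [0.934 0.088 0.024]
[467 212   1   2   2] [0.933 0.076 0.022] [0.933 0.077 0.022] [0.934 0.077 0.022]
```

View pics/w6.png

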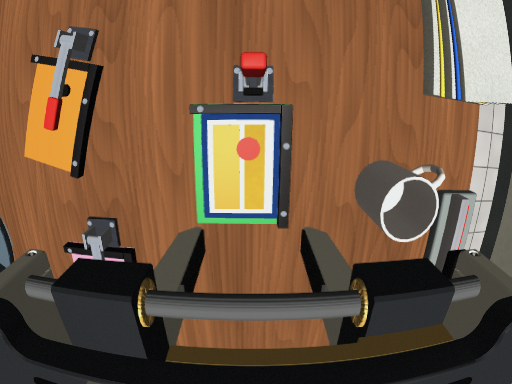

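The clamp's red grip top is at px (254,63), at about (0.589, 0.252, 0.158), so the arm is nearly vertical. I straddle the grip in x and pinch it lightly.

drive_tool:
  plan: [0, 0, 0, 0.038, 0, 0, -0.3, 0, 0, 0, 0.038, 0, 0, -0.3, 0, 0, 0, 0.038, 0, 0, -0.3, 0, 0, 0, 0.038, 0, 0, -0.3, 0, 0, 0, 0.037, 0, 0, -0.3, 0, 0, 0, 0, 0, 0, -0.3, 0, 0, 0, 0, 0, 0.04, -0.3, 0, 0, 0, 0, 0, 0.04, -0.3, 0, 0, 0, 0, 0, 0.04, -0.3, 0, 0, 0, 0, 0, 0.037, -0.3, 0, 0, 0, 0, 0, 0, -0.3]

```text
time: 16.87
tcp_pos: [0.5862, 0.2459, 0.1325]
eef_rot: [[-0.0, 1.0, -0.006], [1.0, 0.0, -0.002], [-0.002, -0.006, -1.0]]
force: [-0.1, 0.7, 0.2]
grip_width: 0.0605
grip_force: 0.0
```

drive_tool:
  plan: [0, 0, 0, 0, 0, 0, 1, 0, 0, 0, 0, 0, 0, 1, 0, 0, 0, 0, 0, 0, 1, 0, 0, 0, 0, 0, 0, 1, 0, 0, 0, 0, 0, 0, 1, 0, 0, 0, 0, 0, 0, 1]
  squeeze: 8

```text
time: 17.37
tcp_pos: [0.5883, 0.2482, 0.1373]
eef_rot: [[-0.001, 1.0, 0.001], [1.0, 0.001, 0.0], [0.0, 0.001, -1.0]]
force: [-0.0, 0.6, -0.2]
grip_width: 0.0249
grip_force: 0.0
```

drive_tool:
  plan: [0, 0, 0, 0, 0, 0, 1, 0, 0, 0, 0, 0, 0, 1, 0, 0, 0, 0, 0, 0, 1]

```text
time: 17.62
tcp_pos: [0.5881, 0.2482, 0.137]
eef_rot: [[-0.001, 1.0, 0.0], [1.0, 0.001, 0.0], [0.0, 0.0, -1.0]]
force: [-0.6, 0.1, 3.8]
grip_width: 0.0195
grip_force: 8.0
```

drive_tool:
  plan: [0, 0, 0, -0.0224, 0, 0.0015, 1, 0, 0, 0, -0.022, 0, 0.0044, 1, 0, 0, 0, -0.0213, 0, 0.0072, 1, 0, 0, 0, -0.0201, 0, 0.0099, 1, 0, 0, 0, -0.0187, 0, 0.0125, 1, 0, 0, 0, -0.0169, 0, 0.0148, 1]

```text
time: 18.12
tcp_pos: [0.5879, 0.1731, 0.1067]
eef_rot: [[-0.0, 1.0, -0.0], [1.0, 0.0, -0.001], [-0.001, -0.0, -1.0]]
force: [-2.8, -4.9, 7.4]
grip_width: 0.02
grip_force: 8.0
```

drive_tool:
  plan: [0, 0, 0, -0.0148, 0, 0.0169, 1, 0, 0, 0, -0.0125, 0, 0.0187, 1, 0, 0, 0, -0.0099, 0, 0.0201, 1, 0, 0, 0, -0.0072, 0, 0.0213, 1, 0, 0, 0, -0.0044, 0, 0.015, 1, 0, 0, 0, 0, 0, 0, 1]

```text
time: 18.62
tcp_pos: [0.5876, 0.1431, 0.0494]
eef_rot: [[0.0, 1.0, -0.002], [1.0, -0.0, -0.002], [-0.002, -0.002, -1.0]]
force: [-0.8, -6.3, 0.9]
grip_width: 0.0196
grip_force: 8.0
```

drive_tool:
  plan: [0, 0, 0, 0.001, 0, 0.011, 1, 0, 0, 0, 0.001, 0, 0.008, 1, 0, 0, 0, 0, 0, 0.005, 1, 0, 0, 0, 0, 0, 0.003, 1, 0, 0, 0, 0, 0, 0, 1]

```text
time: 19.03
tcp_pos: [0.5876, 0.1447, 0.0342]
eef_rot: [[-0.0, 1.0, -0.002], [1.0, 0.0, -0.002], [-0.002, -0.002, -1.0]]
force: [-0.0, -9.1, 0.1]
grip_width: 0.0202
grip_force: 8.0
```

Run:
```python
from look import *
for n in("side","scene"): look(n+"7",n)
z=load("side7");s=load("scene7")
a=cv2.resize(z["p"][110:210,190:320,::-1],(650,500),interpolation=cv2.INTER_CUBIC)
cv2.imwrite("pics/s7c.png",a)
```

drive_tool:
  plan: [0, 0, 0, -0.001, 0, 0.003, 1, 0, 0, 0, 0, 0, 0, 1]

```text
time: 19.3
tcp_pos: [0.5877, 0.1444, 0.0326]
eef_rot: [[-0.0, 1.0, -0.001], [1.0, 0.0, -0.002], [-0.002, -0.001, -1.0]]
force: [0.2, -6.1, -1.1]
grip_width: 0.0199
grip_force: 8.0
```

drive_tool:
  plan: [0, 0, 0, 0, 0, 0, 0.2, 0, 0, 0, 0, 0, 0, 0.2, 0, 0, 0, 0, 0, 0, 0.2, 0, 0, 0, 0, 0, -0.03, 0.2, 0, 0, 0, 0, 0, -0.04, 0.2, 0, 0, 0, 0, 0, 0, 1, 0, 0, 0, 0, 0, 0, 1, 0, 0, 0, 0, 0, 0, 1, 0, 0, 0, 0, 0, 0, 1, 0, 0, 0, 0, 0, 0, 1, 0, 0, 0, 0, 0, 0, 1, 0, 0, 0, 0, 0, 0, 1]

```text
time: 20.3
tcp_pos: [0.5877, 0.1465, 0.0745]
eef_rot: [[-0.001, 1.0, -0.001], [1.0, 0.001, -0.0], [-0.0, -0.001, -1.0]]
force: [0.5, -0.2, -1.7]
grip_width: 0.0195
grip_force: 8.0
```

drive_tool:
  plan: [0, 0, 0, 0, 0, 0.02, 1, 0, 0, 0, 0, 0, 0.008, 1, 0, 0, 0, 0, 0, 0.004, 1, 0, 0, 0, 0, 0, 0, 1]

```text
time: 20.63
tcp_pos: [0.5877, 0.1458, 0.055]
eef_rot: [[-0.001, 1.0, -0.001], [1.0, 0.001, -0.001], [-0.001, -0.001, -1.0]]
force: [-0.1, -5.7, -1.9]
grip_width: 0.0197
grip_force: 8.0
```

The fingers are still on the grip, so it rode up with the lift. I fold it down again, then open fully before lifting.

drive_tool:
  plan: [0, 0, 0, 0, 0, 0.015, 1, 0, 0, 0, 0, 0, 0.012, 1, 0, 0, 0, 0, 0, 0.008, 1, 0, 0, 0, 0, 0, 0.003, 1, 0, 0, 0, 0, 0, 0, 1]

```text
time: 21.05
tcp_pos: [0.5878, 0.1467, 0.0331]
eef_rot: [[-0.001, 1.0, -0.001], [1.0, 0.001, 0.0], [0.0, -0.001, -1.0]]
force: [-1.8, -0.3, 3.2]
grip_width: 0.0199
grip_force: 8.0
```

drive_tool:
  plan: [0, 0, 0, 0, 0, 0, -0.1, 0, 0, 0, 0, 0, 0, -0.1, 0, 0, 0, 0, 0, 0, -0.1, 0, 0, 0, 0, 0, 0, -0.1, 0, 0, 0, 0, 0, 0, -0.1, 0, 0, 0, 0, 0, 0, -0.1]

```text
time: 21.55
tcp_pos: [0.5881, 0.1466, 0.0332]
eef_rot: [[-0.001, 1.0, 0.0], [1.0, 0.001, -0.0], [-0.0, 0.0, -1.0]]
force: [-0.2, 0.2, -0.5]
grip_width: 0.0505
grip_force: 0.0
```

drive_tool:
  plan: [0, 0, 0, 0, 0, -0.05, -0.1, 0, 0, 0, 0, 0, -0.05, -0.1, 0, 0, 0, 0, 0, -0.03, -0.1, 0, 0, 0, 0, 0, 0, 1, 0, 0, 0, 0, 0, 0, 1, 0, 0, 0, 0, 0, 0, 1, 0, 0, 0, 0, 0, 0, 1, 0, 0, 0, 0, 0, 0, 1, 0, 0, 0, 0, 0, 0, 1, 0, 0, 0, 0, 0, 0, 1, 0, 0, 0, 0, 0, 0, 1]

```text
time: 22.47
tcp_pos: [0.588, 0.1466, 0.1109]
eef_rot: [[-0.001, 1.0, -0.0], [1.0, 0.001, -0.0], [-0.0, -0.0, -1.0]]
force: [0.4, -0.5, -0.2]
grip_width: 0.0027
grip_force: 0.0
```

drive_tool:
  plan: [0, 0, 0, 0, 0, 0.04, 1, 0, 0, 0, 0, 0, 0.03, 1, 0, 0, 0, 0, 0, 0.01, 1, 0, 0, 0, 0, 0, 0.005, 1, 0, 0, 0, 0, 0, 0, 1]

```text
time: 22.88
tcp_pos: [0.5881, 0.1466, 0.0601]
eef_rot: [[-0.001, 1.0, -0.001], [1.0, 0.001, -0.0], [-0.0, -0.001, -1.0]]
force: [0.4, 0.4, -0.0]
grip_width: 0.0004
grip_force: 0.0
```

Fingers are closed above the grip, so I press down gently (contact expected near TCP z=0.052).

drive_tool:
  plan: [0, 0, 0, 0, 0, 0.006, 1, 0, 0, 0, 0, 0, 0.005, 1, 0, 0, 0, 0, 0, 0.003, 1, 0, 0, 0, 0, 0, 0, 1]

```text
time: 23.22
tcp_pos: [0.5884, 0.1467, 0.0523]
eef_rot: [[-0.001, 1.0, 0.001], [1.0, 0.001, 0.0], [0.0, 0.001, -1.0]]
force: [0.1, 0.1, 0.3]
grip_width: 0.0005
grip_force: 0.2
```

drive_tool:
  plan: [0, 0, 0, 0, 0, 0.0015, 1, 0, 0, 0, 0, 0, 0, 1]

```text
time: 23.38
tcp_pos: [0.5884, 0.1467, 0.0522]
eef_rot: [[-0.001, 1.0, 0.001], [1.0, 0.001, 0.0], [0.0, 0.001, -1.0]]
force: [-5.0, -1.0, 11.3]
grip_width: 0.0005
grip_force: 5.7
```

That is firm: 11 N with no further travel, at the level height. I retreat and take a last look.

drive_tool:
  plan: [0, 0, 0, 0, 0, -0.05, 1, 0, 0, 0, 0, 0, -0.06, 1, 0, 0, 0, 0, 0, -0.06, 1, 0, 0, 0, 0, 0, -0.06, 1, 0, 0, 0, -0.06, 0, -0.02, 1, 0, 0, 0, -0.06, 0, 0, 1, 0, 0, 0, 0, 0, 0, 1, 0, 0, 0, 0, 0, 0, 1]

```text
time: 24.05
tcp_pos: [0.5883, 0.0733, 0.2014]
eef_rot: [[0.002, 1.0, 0.001], [1.0, -0.002, 0.0], [0.0, 0.001, -1.0]]
force: [-0.2, 0.5, 0.8]
grip_width: 0.0009
grip_force: 0.0
```

Run:
```python
from look import *
z=look("w8"); print(r.observe()["tcp_pos"])
hsv=cv2.cvtColor(z["p"],cv2.COLOR_RGB2HSV);H,S,V=[hsv[...,i].astype(int) for i in range(3)]
red=((H<5)|(H>174))&(S>170)&(V>60)
n,l,s,c=cv2.connectedComponentsWithStats(red.astype(np.uint8))
for i in np.argsort(-s[1:,4])[:2]+1:
    m=l==i; ys,xs=np.nonzero(m); d=z["d"][m]
    x=(xs-z["cx"])/z["fx"]; y=(ys-z["cy"])/z["fy"]; t=np.hypot(x,y)+1e-9
    P=np.c_[x/t*np.tan(t)*d,y/t*np.tan(t)*d,d]@z["extrinsics"][:3,:3].T+z["extrinsics"][:3,3]
    print(s[i],np.round(P.min(0),3),np.round(np.median(P,0),3),np.round(P.max(0),3))
tile(z)
cv2.imwrite("pics/w8c.png",cv2.resize(z["p"][0:260,100:440,::-1],(784,600),interpolation=cv2.INTER_CUBIC))
```

```text
[0.58813928 0.0743458  0.20104259]
[ 28  50  19  34 395] [0.301 0.155 0.03 ] [0.316 0.225 0.04 ] [0.589 0.247 0.356]
[ 81 259  18  26 294] [ 0.347 -0.08   0.03 ] [ 0.36  -0.058  0.04 ] [0.539 0.104 0.287]
blue [ 196   58   87  119 2219] [ 5.735e+02  1.396e+02  9.970e+01  1.394e+02 -2.000e-01]
blue [464   0  12  48 235] [890.8 295.4  10.8  70.8   5.5]
blue [505  53   7   2   8] [975.3 268.1   1.6  15.4 -76.8]
```

View pics/w8c.png

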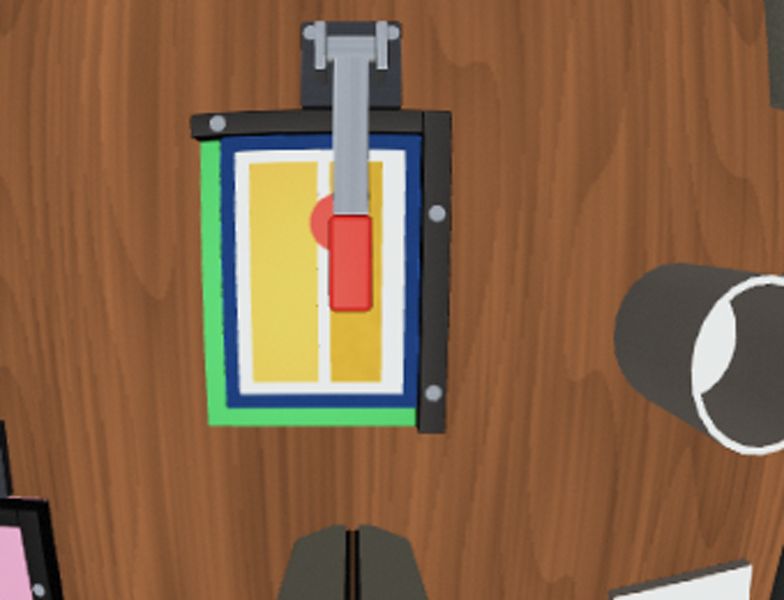

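The clamp is folded flat over the tile, grip at crop px (350,263). The tile still measures (0.5735, 0.1396) and square, snug on both stops.

```bash
python3 -c "
from cell import r
print(r.finish_job())"
```

```text
the job is handed in; nothing more can be done
None
```

The tile is home and square against both stops, the clamp is folded fully down on it, and the job is handed in at about 24 s; the clamp took two folds, because the fingers pulled it partway back up on the first release.

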